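# Copy an out-of-square corner with a bevel gauge

## Robot

A 7-joint arm with a two-finger parallel gripper is mounted at the origin on a cart in front of the work surface, level with it; the furniture and walls round the work are solid. World frame = base frame: x ahead of the robot, y to its left, z up, the work surface at z = 0. Lengths are in mm, angles in rad, forces in N, time in s.
With the tool pointing down it reaches from about 400 to 875 mm from the base axis. Payload 4.4 kg.
Tool frame: the origin (TCP) lies where the fingers leave the gripper's body, on its centre line; the fingertips stand 73 mm ahead of it and the grasp point (between the pads) lies 54 mm ahead of it; z points along the fingers, y is the line along which they close (so a half turn about z gives the same grasp; the last joint's range is limited). The gripper opens to 85 mm and grips with 20 to 120 N. Pads are 22 mm wide; open, the fingers measure 114 mm over their backs; the gripper's body (76 mm by 85 mm) begins 54 mm behind the grasp point. The pads swing forward as they close: fully open they stand 13 mm farther back than shut.
Start: joints at [-1.413, 0.628, 0.038, 1.517, -0.027, 0.996, -0.02], TCP at [144.235, 633.808, 303.913] pointing down, gripper open.
Joint ranges: [-3.06, 3.06], [-0.37, 2.12], [-1.25, 1.32], [0.18, 2.47], [-1.1, 4.24], [0.23, 1.98], [-2.94, 2.94]. Speed limits (rad/s): [2.57, 2.57, 3.14, 3.14, 3.14, 3.14, 3.14].

## Interface

Orientations are given as [roll, pitch, yaw] about the fixed x, y, z axes, in that order (R = Rz(yaw) Ry(pitch) Rx(roll)).
In Python, from cell import ctrl gives the robot as it stands.
- The arm moves only by the tool send_rows, never from a script. Its argument "rows" is a list that holds one entry, the list of rows, each a list of 6 numbers: the shift along the tool's x, y, z in cm, then the turn, a rotation vector about the tool's x, y, z in rad. In form: [[[tx, ty, tz, wx, wy, wz], ...]]. A call has 1 to 10 rows; each row is the pose to reach, as a shift and turn from the pose commanded when the call began, along the tool's axes at that moment; what a row does not reach only later rows make up. A row lasts 1/10 s, in which the tool goes at most 50 mm and 8.59 degrees, less where a joint would pass 70% of its speed; a pose out of reach is approached as far as the arm can. A call with a gripper value outside its range is refused whole. "grip" is the closure in counts, from 0 (fully open) to 255 (shut), set as the call begins (left out, the last holds). The fingers move at their own pace and stop on an object; the grip force is fixed at half the most. Time passes only in rows, so rows that repeat a pose let the fingers close. It gives the time, the measured TCP pose, the force, the opening and the grip force at its end, in the units of the state.
- ctrl.read_state(): the state, without advancing time (a new reading comes with each control period).
- ctrl.get_image(name): name is "scene" or "side" or "wrist"; returns a dict with "pixels" (384x512x3 uint8, red, green, blue), "fx", "fy", "cx", "cy" (pixels), "D" ([k1, k2, p1, p2, k3] as OpenCV has them; the pictures are not rectified), "extrinsics" (4x4, takes a point from camera to world coordinates); the wrist camera has in their place "mount" (4x4, takes a point from camera to tool coordinates, whose origin is the TCP and whose axes are the flange's). Camera axes: x right, y up, looking along -z (the intrinsics and any distortion apply to the point x, -y, -z); pixel columns grow to the right and rows downward; lengths in mm; the calibration is good to about 2 mm. A picture is of the moment at which its call begins: read the wrist's pose just before it. There is no depth.
- ctrl.finish_job(): hands the job in; it is judged then, once.
The state is a dict: "clock": time; "qpos": joint angles; "qd": joint speeds; "tau": joint torques, N m; "eef_pos": TCP position; "tool_rot": TCP orientation; "force": force on the tool from outside, world axes, zero at the start; "torque": the same for the moment, N m; "width": finger opening in mm; "gripper_force": force on a finger pad.
Only numpy, scipy, OpenCV 4.12 (cv2) and the standard library are available. Lean on these libraries where they do the work, as an engineer would, in place of code of your own. Each camera call takes 0.05 s, during which the arm holds its last target. There are 200 camera calls.

## Task

The kitchen's corner is out of square, and the two dark battens screwed together are its template. Slide the bevel gauge along the back batten into that corner with gentle pressure, never over 35 N, until its stock and its blade lie flush on the two battens, and there lock the blade by turning the orange wing clockwise to its stop; then carry the locked gauge to the mitre guide and slide it along the back fence, as gently, until the blade has swung the red fence and rests against the post, so that the fence stands at the template's angle. Only the gauge may move the fence; leave the gauge lying there, locked and let go, and leave everything else in its place.

Things in the scene. Friction and masses are not known exactly. Their poses are not given: they have to be found in the camera images.
- gauge_grip (a point): Bevel gauge (loose, about 0.55 kg): blue stock 26 wide, 24 high, dark steel end cap, a black grip ridge on top, 16 wide, 70 long, 24 to 60 above its underside: grip across the 16, fingertips above 25. This point: ridge centre, 42 up. Gauge axes: y along the stock away from the pivot, z up; the stock's +x side, 13 from its middle line, is the reference face for batten_a and the guide
- gauge_pivot (a point): pivot of the gauge's blade, on the stock's middle line, 85 from gauge_grip along the gauge's -y, 12 above the underside; gauge axes. The stock ends 140 from it towards +y; its nose at the pivot does not stand out past the blade's heel
- blade_mid (a point): steel blade, 22 wide, 2 to 14 above the worktop, round ends of radius 11: the heel about the pivot, the tip 94 from it. This point is mid-way, 47 from the pivot. Its x points from tip to pivot; its measuring edge is its -y side, 11 from the middle line. Its joint is stiff: it stays where put and turns only above 0.2 N m (some 2 to 7 N at the tip), so over-pressing spoils the angle
- blade (a joint): blade angle: 0 = square to the stock (along the gauge's -x), positive = tip swung to the gauge's -y. It starts opened wider than the template: sliding the gauge to -y along batten_a, the tip meets batten_b first and is turned back until the heel touches too, which is a hard stop: flush
- lock_wing (a point): orange wing of the locking screw on top of the pivot, 10 wide, 36 long, 28 to 60 above the underside; this point: wing centre on the pivot axis, 44 up. It is long along its own y: unlocked it lies along the stock, locked across it. The grip ridge begins 50 from the axis
- lock (a joint): turn of the wing: 0 = loose, grows clockwise seen from above to its stop at 1.4; from 1.2 it counts as locked. Takes about 0.08 N m and stays where left; it secures the setting, yet a locked blade still slips above 0.2 N m (some 14 N on the post). Clockwise torque presses the stock's tail against the batten
- batten_a: corner template, dark wood, fixed: back batten 34 x 200 x 20 high. Origin: vertex of the inner corner at worktop level. Its face towards the robot is the plane x = 0 of its frame and runs along its +y for 168 from the vertex; the gauge lies on its -x side
- batten_b: second batten of the template, dark wood, fixed, 132 x 30 x 18 high. Same origin (the vertex). It runs along its own -x towards the robot; its face to the gauge is the plane y = 0 of its frame, looking to +y. It is turned against batten_a by 0 to 0.35 rad, new every time; joint blade reads this when flush
- guide: mitre guide, aluminium, fixed, parallel to batten_a (same axes). Origin: foot of its dark round stop post, radius 11, 24 high. Back fence 20 high, working face towards the robot at x = +16 from y = -30 to +180. The gauge is home with its reference face on that (pivot at x = +3) and, slid to -y, its blade's measuring edge on the post, a hard stop (pivot then at y = 22 to 25)
- fence_arm (a point): red swinging fence of the guide, 22 wide, 2 to 16 above the worktop, hinged on the post's axis; round tip of radius 11 centred 78 from the hinge. This point: on its middle line 45 from the hinge; x points from tip to hinge; working face is its +y side, 11 from the middle line, in line with the post's side
- fence (a joint): fence angle: 0 = square to the back fence (along the guide's -x), positive = tip swung to the guide's -y. Friction 0.03 N m, stays where left. Starts leaning to +y: a locked blade slid to -y along the back fence meets its tip and swings it, and lies flush on it when it also meets the post
- espresso_cup: bystander: small white spotted espresso cup, 63 x 92 x 55; origin under its centre
- small_tin: bystander: blue and gold food tin, diameter 57, 72 high; origin under its centre
- salt_shaker: bystander: white and clear salt shaker, diameter 44, 90 high; origin under its centre
- kitchen_timer: bystander: round white and grey wind-up timer, diameter 60, 49 high; origin under its centre
- striped_beaker: bystander: tan stoneware beaker with dark bands, diameter 65, 84 high; origin under its centre
- clothes_peg: bystander: pink clothes peg lying behind the work, 15 x 72 x 12; origin under its centre
Things that resemble listed ones, but are neither listed nor needed, are in the scene too. There is more than one size of the part that bears gauge_grip; the job needs the larger.

How it is judged:
By the outcome, as a careful person would: the job done as asked, in the order asked, and still so for the second after the job is handed in, with the robot touching nothing.
It also fails if it takes over 72 s, if anything falls off the work surface, if the arm or the gripper's body presses on something with over 40 N, if the wrist force passes 120 N, or if a joint passes its speed limit or range.

## Working session

There is one attempt and no reset: what is moved stays moved. The work goes in short steps, Python scripts to look and compute and a tool call to move; the robot and the scene stay as the last step left them, time stands still between calls to the robot, and variables do not carry over. Pictures are saved under pics/ and viewed, at most 10 in all, crops included, and the job is handed in when it is done.

Besides the shell and the picture viewer there is one more tool, called after "Call:" as name(argument=value, ...), one argument or row to a line, values as JSON. send_rows: Moves the arm, as the interface text tells. Its arguments: {"type":"object","properties":{"rows":{"type":"array","items":{"type":"array","items":{"type":"array","items":{"type":"number"}}}},"grip":{"type":"number"}},"required":["rows"]}

```bash
ls; mkdir -p pics; cat > h.py <<'E'
import numpy as np, cv2
from cell import ctrl
from scipy.spatial.transform import Rotation as Rn
def snap(n,f):
    s=ctrl.read_state(); im=ctrl.get_image(n)
    cv2.imwrite(f'pics/{f}.png',im['pixels'][:,:,::-1])
    if 'extrinsics' in im: E=np.array(im['extrinsics'])
    else:
        T=np.eye(4);T[:3,:3]=Rn.from_euler('xyz',s['tool_rot']).as_matrix();T[:3,3]=s['eef_pos'];E=T@np.array(im['mount'])
    np.savez(f'pics/{f}.npz',E=E,K=np.array([[im['fx'],0,im['cx']],[0,im['fy'],im['cy']],[0,0,1]],float),D=np.array(im['D'],float))
    return im['pixels']
def ray(f,uv):
    d=np.load(f'pics/{f}.npz'); p=cv2.undistortPoints(np.array(uv,float).reshape(-1,1,2),d['K'],d['D']).reshape(-1,2)
    v=np.c_[p[:,0],-p[:,1],-np.ones(len(p))]@d['E'][:3,:3].T
    return d['E'][:3,3],v
def w(f,uv,z):
    o,v=ray(f,uv); z=np.broadcast_to(z,len(v)); return o+v*((z-o[2])/v[:,2])[:,None]
def proj(f,P):
    d=np.load(f'pics/{f}.npz'); q=(np.array(P,float).reshape(-1,3)-d['E'][:3,3])@d['E'][:3,:3]
    q=q*[1,-1,-1]; return cv2.projectPoints(q,np.zeros(3),np.zeros(3),d['K'],d['D'])[0].reshape(-1,2)
def crop(f,x0,y0,x1,y1,k,out):
    i=cv2.imread(f'pics/{f}.png')[y0:y1,x0:x1]; cv2.imwrite(f'pics/{out}.png',cv2.resize(i,None,fx=k,fy=k,interpolation=cv2.INTER_CUBIC))
E
python3 - <<'E'
from h import *
s=ctrl.read_state(); print(s)
a=snap('scene','sc0');b=snap('side','si0');snap('wrist','wr0')
for n in ('sc0','si0','wr0'):
    d=np.load(f'pics/{n}.npz');print(n,d['E'].round(3).tolist(),d['K'].round(1).tolist(),d['D'])
m=np.vstack([cv2.imread('pics/sc0.png'),]); 
E
```

```text
pics
{'clock': 0.0, 'qpos': array([-1.4128157 ,  0.62934118,  0.03843201,  1.51837535, -0.02700177,
        0.99630851, -0.0200226 ]), 'qd': array([-0.00039345, -0.00016801,  0.00054004,  0.00107381, -0.00012502,
       -0.00041687, -0.0006261 ]), 'tau': array([ 1.63923680e-03, -5.63399720e+01,  1.22641459e+00, -1.93438160e+01,
        1.08775223e-02,  1.04241085e-02, -1.97064389e-05]), 'eef_pos': array([144.10142674, 633.31924869, 302.98964041]), 'tool_rot': array([-3.13967802e+00,  1.80056655e-05,  2.91779636e+00]), 'force': array([-0.9264451 , -0.63314218,  0.03454641]), 'torque': array([ 0.02436032, -0.0074458 , -0.02297726]), 'gripper_force': 0.0, 'width': 85.49514220961183}
sc0 [[0.647, 0.442, -0.622, -361.63], [-0.763, 0.379, -0.524, -672.338], [0.004, 0.813, 0.582, 883.982], [0.0, 0.0, 0.0, 1.0]] [[478.6, 0.0, 252.5], [0.0, 478.6, 187.7], [0.0, 0.0, 1.0]] [-0.13968136  0.          0.          0.          0.        ]
si0 [[0.935, 0.264, -0.236, 144.974], [-0.354, 0.687, -0.634, -978.696], [-0.006, 0.677, 0.736, 1243.407], [0.0, 0.0, 0.0, 1.0]] [[415.6, 0.0, 250.5], [0.0, 415.6, 188.1], [0.0, 0.0, 1.0]] [-0.1012181  0.         0.         0.         0.       ]
wr0 [[0.222, -0.931, -0.291, 69.964], [0.975, 0.211, 0.068, 650.591], [-0.002, -0.299, 0.954, 375.355], [0.0, 0.0, 0.0, 1.0]] [[341.8, 0.0, 257.3], [0.0, 341.8, 190.3], [0.0, 0.0, 1.0]] [-0.072235  0.        0.        0.        0.      ]
```

View pics/sc0.png

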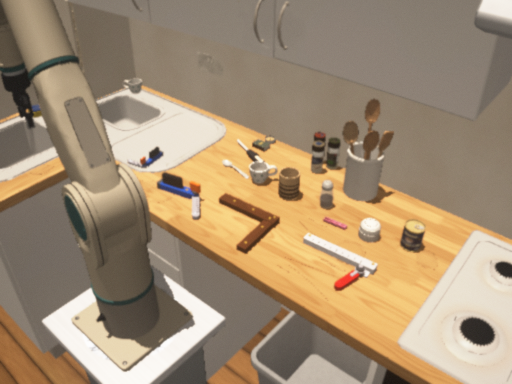

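View pics/si0.png

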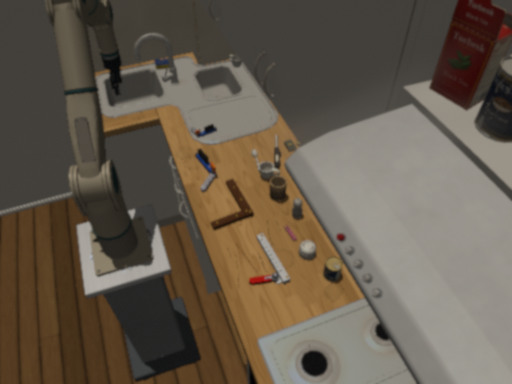

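Both views show two bevel gauges. One is at scene (180,185), with a white blade at (195,207) and an orange wing at (195,187). The other is at (150,157) by the sink and looks smaller. The template corner is at (278,218), the mitre guide at (340,252), and the red fence at (350,278). I take the gauge at (180,185) as the larger one and check it in a close crop.

```bash
python3 - <<'E'
from h import *
crop('sc0',115,140,290,255,4.5,'c1'); crop('sc0',290,190,400,300,5,'c2')
a=cv2.imread('pics/c1.png');print(a.shape)
print(w('sc0',[(168,185),(200,190),(196,217),(140,160),(160,152),(278,218),(221,197),(243,248),(375,268),(306,237),(338,286)],[42,44,8,42,42,20,20,18,10,20,10]).round())
E
```

```text
(518, 788, 3)
[[ 380.  291.   42.]
 [ 424.  196.   44.]
 [ 356.  146.    8.]
 [ 415.  471.   42.]
 [ 492.  458.   42.]
 [ 495.  -46.   20.]
 [ 463.  147.   20.]
 [ 338.  -51.   18.]
 [ 507. -354.   10.]
 [ 480. -154.   20.]
 [ 392. -314.   10.]]
```

View pics/c1.png

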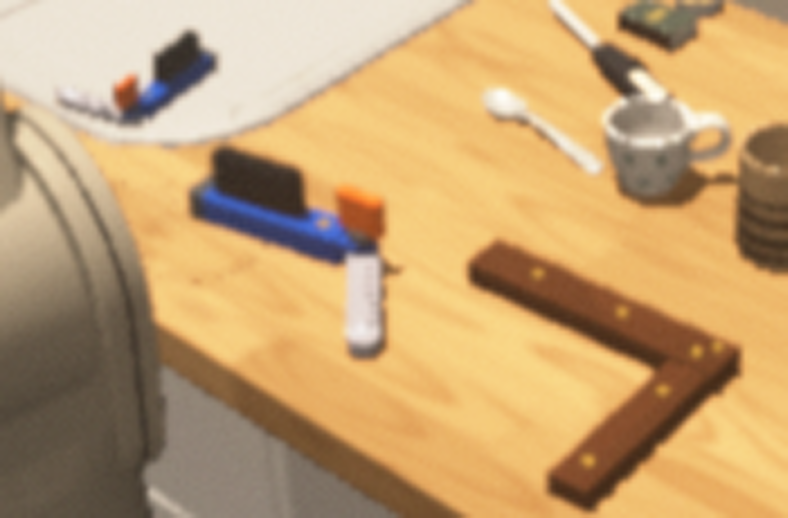

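View pics/c2.png

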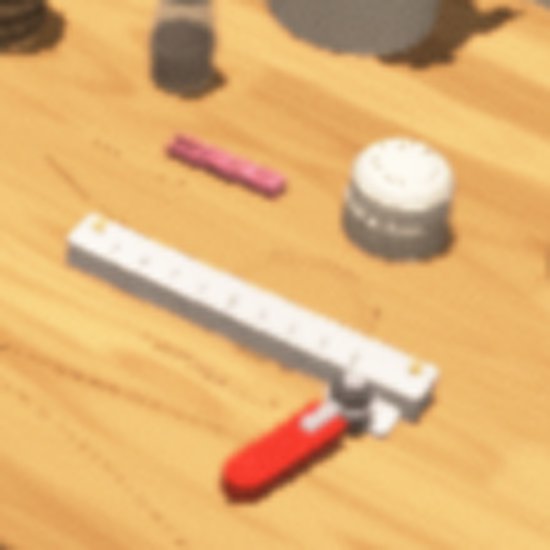

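The crop c1 shows the gauge at scene (173,184) is clearly larger than the one on the sink rim at (152,156). Its ridge top runs from crop (213,150) to (305,170) and the wing top is near (361,197). I'll compute coarse poses and a helper that converts world targets to tool-frame shifts.

```bash
cat >> h.py <<'E'
def go(xyz,a):
    """print shift (cm) and turn to bring TCP to xyz, tool y along azimuth a, tool straight down"""
    s=ctrl.read_state(); R=Rn.from_euler('xyz',s['tool_rot']).as_matrix()
    Rt=np.array([[-np.sin(a),np.cos(a),0],[np.cos(a),np.sin(a),0],[0,0,-1.]]) # columns x,y,z
    Rt=np.array([[-np.sin(a),np.cos(a),0],[np.cos(a),np.sin(a),0],[0,0,-1]])
    t=R.T@(np.array(xyz)-s['eef_pos'])/10; v=Rn.from_matrix(R.T@Rt).as_rotvec()
    print('go',t.round(3).tolist(),v.round(4).tolist(),'| pos',s['eef_pos'].round(1),'az',round(float(np.arctan2(R[1,1],R[0,1])),4),'t',round(s['clock'],2),'F',np.round(s['force'],1),'w',round(s['width'],1),'gf',round(s['gripper_force'],1))
E
python3 - <<'E'
from h import *
c1=lambda *p:[(x/4.5+115,y/4.5+140) for x,y in p]
c2=lambda *p:[(x/5+290,y/5+190) for x,y in p]
print('ridge',w('sc0',c1((213,150),(305,170)),60).round(1))
print('wing ',w('sc0',c1((338,190),(383,205),(361,197)),60).round(1))
print('blade',w('sc0',c1((363,337)),14).round(1))
print('batA front top edge, low',w('sc0',c1((470,262),(660,350)),20).round(1))
print('batB face top',w('sc0',c1((668,362),(549,482)),18).round(1))
print('guide front top',w('sc0',c2((68,243),(405,388)),20).round(1),'post',w('sc0',c2((352,380)),24).round(1),'tip',w('sc0',c2((238,475)),16).round(1))
go((395,265,260),0.35)
E
```

```text
ridge [[394.8 331.2  60. ]
 [419.6 264.8  60. ]]
wing  [[417.8 230.5  60. ]
 [425.2 195.2  60. ]
 [422.2 212.9  60. ]]
blade [[357.2 148.5  14. ]]
batA front top edge, low [[455.  146.   20. ]
 [465.9  -9.5  20. ]]
batB face top [[461.9 -19.4  18. ]
 [330.1 -36.5  18. ]]
guide front top [[ 470.8 -152.6   20. ]
 [ 491.4 -349.1   20. ]] post [[ 475.1 -326.7   24. ]] tip [[ 389.2 -313.7   16. ]]
go [-32.636, -30.353, 4.365] [-0.0013, 0.0008, 0.997] | pos [144.1 633.4 303.2] az 1.347 t 0.15 F [ 0.9 -0.3  0.7] w 85.2 gf 0.0
```

Call:
send_rows(
  rows=[
    [[-32.6,-30.4,4.4,0,0,1.15],[-32.6,-30.4,4.4,0,0,1.15],[-32.6,-30.4,4.4,0,0,1.15],[-32.6,-30.4,4.4,0,0,1.15],[-32.6,-30.4,4.4,0,0,1.15],[-32.6,-30.4,4.4,0,0,1.15],[-32.6,-30.4,4.4,0,0,1.15],[-32.6,-30.4,4.4,0,0,1.15],[-32.6,-30.4,4.4,0,0,1.15],[-32.6,-30.4,4.4,0,0,1.15]],
  ],
  grip=0,
)

```text
clock: 1.15
eef_pos: [398.4, 258.1, 259.8]
tool_rot: [3.14, 0.004, 1.756]
force: [0.3, -0.1, -0.6]
width: 85.3
gripper_force: 0.0
```

Call:
send_rows(
  rows=[
    [[0,0,0,0,0,0],[0,0,0,0,0,0],[0,0,0,0,0,0]],
  ],
)

```text
clock: 1.45
eef_pos: [393.7, 266.6, 259.9]
tool_rot: [-3.141, -0.001, 1.771]
force: [-0.2, 0.6, -0.4]
width: 85.4
gripper_force: 0.0
```

```bash
python3 - <<'E'
from h import *
go((407,298,160),0.175)
snap('wrist','w1'); crop('w1',0,0,512,384,1.5,'w1b'); go((407,298,160),0.175)
E
```

```text
go [2.812, 1.928, 9.987] [-0.0003, -0.0006, 0.0252] | pos [393.7 266.6 259.9] az 0.2002 t 1.45 F [-0.2  0.6 -0.4] w 85.4 gf 0.0
go [2.82, 1.927, 9.988] [-0.0003, -0.0005, 0.0252] | pos [393.8 266.5 259.9] az 0.2002 t 1.5 F [ 0.6 -0.3 -0.8] w 85.0 gf 0.0
```

View pics/w1b.png

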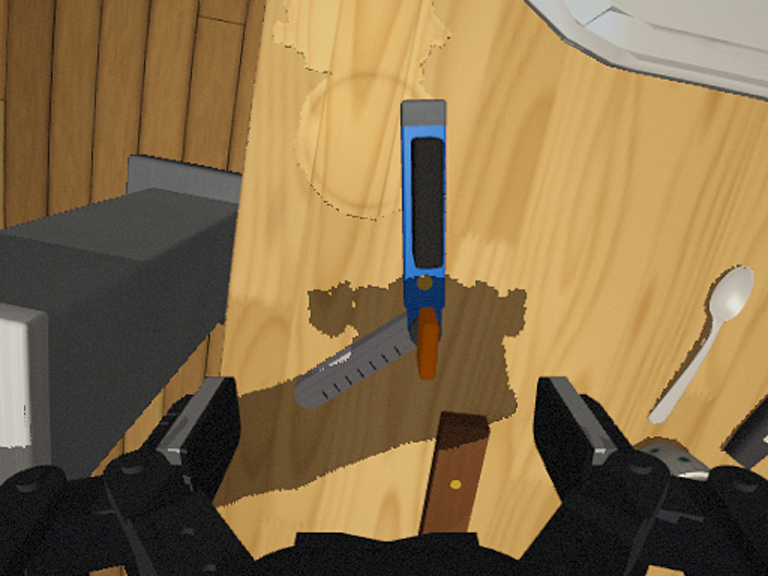

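The wrist view shows the gauge: ridge-top centre (428,203), wing top from (428,308) to (427,380), blade tip near (308,395), and batten A's near end at (465,420).

```bash
python3 - <<'E'
from h import *
q=lambda *p:[(x/1.5,y/1.5) for x,y in p]
r=w('w1',q((428,139),(428,203),(430,267)),60);print(r.round(1))
g=w('w1',q((427.5,312),(428,376)),60);print('wing',g.round(1))
s=w('w1',q((402,124),(445,124),(405,300),(443.5,300),(402,100),(446,100)),24);print('stock',s.round(1))
print('batA',w('w1',q((442,412),(489,417),(421,534)),20).round(1), 'tip',w('w1',q((303,390)),14))
d=r[1]-g.mean(0);print(d,np.arctan2(-d[0],d[1]))
d=(s[0]+s[1]-s[2]-s[3]);print(np.arctan2(-d[0],d[1]))
yaw=np.arctan2(-d[0],d[1])
go((r[1][0],r[1][1],101),0.185)
E
```

```text
[[401.1 339.7  60. ]
 [408.3 307.5  60. ]
 [417.2 273.4  60. ]]
wing [[421.7 247.4  60. ]
 [431.  208.3  60. ]]
stock [[387.5 344.7  24. ]
 [411.8 349.7  24. ]
 [411.6 240.1  24. ]
 [435.6 245.   24. ]
 [384.7 357.7  24. ]
 [409.3 362.7  24. ]]
batA [[454.5 163.4  20. ]
 [487.8 165.9  20. ]
 [464.1  55.5  20. ]] tip [[356.86930844 157.73684045  14.        ]]
[-18.0405552  79.6805526   0.       ] 0.2226570651443967
0.2248970051088498
go [3.725, 2.246, 15.888] [-0.0003, -0.0005, 0.0152] | pos [393.8 266.5 259.9] az 0.2002 t 1.5 F [ 0.6 -0.3 -0.8] w 85.0 gf 0.0
```

```bash
python3 - <<'E'
from h import *
P=[[401.1,339.7,60],[417.2,273.4,60],[421.7,247.4,60],[431,208.3,60],[356.9,157.7,14],[384.7,357.7,24],[409.3,362.7,24],[454.5,163.4,20],[487.8,165.9,20]]
out=[]
for f,(x0,y0,x1,y1) in (('sc0',(145,160,245,235)),('si0',(180,130,280,205))):
    i=cv2.resize(cv2.imread(f'pics/{f}.png')[y0:y1,x0:x1],None,fx=7.5,fy=7.5,interpolation=cv2.INTER_CUBIC)[:295*2]
    for u,v in proj(f,P): cv2.drawMarker(i,(int((u+.5-x0)*7.5),int((v+.5-y0)*7.5)),(0,255,0),cv2.MARKER_CROSS,14,1)
    out.append(cv2.resize(i,(750,560))[:300] if 0 else cv2.resize(i,(400,300)))
i=np.hstack(out);cv2.imwrite('pics/cmp.png',i)
E
```

```text
(no output)
```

View pics/cmp.png

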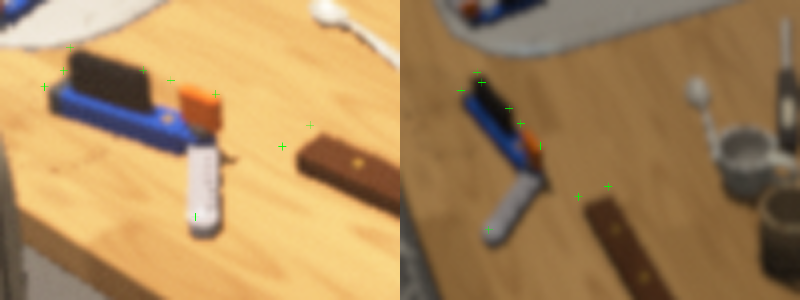

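Both fixed cameras agree that the wrist-derived points lie about 10 mm too far toward +y. I'll check the wrist mount against the fingertips visible in w1: inner tip edges near (238,378) and (538,378) at 1.5x scale.

```bash
python3 - <<'E'
from h import *
s=ctrl.read_state(); R=Rn.from_euler('xyz',s['tool_rot']).as_matrix()
for z in (60,73):
  P=np.array([[x,y,z] for x in(-11,11) for y in(-42.7,42.7)])
  print(z,(proj('w1',P@R.T+s['eef_pos'])*1.5).round(0).tolist())
d=np.load('pics/w1.npz');M=R.T@d['E'][:3,:3];print(M.round(3),(R.T@(d['E'][:3,3]-s['eef_pos'])).round(1))
# scene estimates of the same points (from cmp), triangulated sc0+si0
def tri(a,b):
    A=[];B=[]
    for f,u in(('sc0',a),('si0',b)):
        o,v=ray(f,[u]);v=v[0]/np.linalg.norm(v[0]);Q=np.eye(3)-np.outer(v,v);A.append(Q);B.append(Q@o)
    X=np.linalg.solve(sum(A),sum(B));print(X.round(1),[np.linalg.norm(Q@X-b).round(1) for Q,b in zip(A,B)])
S=lambda x,y:(145+x/4-.5,160+y/4-.5)
T=lambda x,y:(180+(x-400)/4-.5,130+y/4-.5)
tri(S(149,72),T(513,116)) # ridge top end near wing
tri(S(72,54),T(476,80))
tri(S(298,152),T(585,203)) # batten near corner
E
```

```text
60 [[243.0, 432.0], [528.0, 432.0], [237.0, 366.0], [535.0, 366.0]]
73 [[254.0, 409.0], [517.0, 409.0], [248.0, 347.0], [523.0, 347.0]]
[[-0.     0.955  0.298]
 [ 1.     0.    -0.   ]
 [-0.     0.298 -0.955]] [ 76.4   0.1 -72.2]
[418.  265.5  59.1] [np.float64(2.5), np.float64(2.5)]
[397.3 332.4  58.2] [np.float64(1.2), np.float64(1.2)]
[458.2 151.8  19.1] [np.float64(1.1), np.float64(1.1)]
```

The mismatch fits a wrist-camera pitch error of about 0.028 rad, which only matters along the gauge, where the ridge is 70 mm long. I'll correct for it in the helper and grip the ridge at (408,299).

```bash
python3 - <<'E'
from h import *
import re
d=dict(np.load('pics/w1.npz'))
q=lambda *p:[(x/1.5,y/1.5) for x,y in p]
E0=d['E'].copy()
for s in(-.028,.028):
    d['E']=E0.copy();d['E'][:3,:3]=E0[:3,:3]@Rn.from_euler('x',s).as_matrix();np.savez('pics/w1c.npz',**d)
    print(s,w('w1c',q((428,139),(430,267),(427.5,312),(428,376),(442,412),(489,417),(421,534)),[60]*4+[20]*3).round(1).tolist())
go((408,299,102),0.22)
E
sed -i "s/E=T@np.array(im\['mount'\])/E=T@np.array(im['mount']);E[:3,:3]=E[:3,:3]@Rn.from_euler('x',-.028).as_matrix()/" h.py
```

```text
-0.028 [[402.6, 332.2, 60.0], [419.0, 265.4, 60.0], [423.7, 238.9, 60.0], [433.3, 198.7, 60.0], [457.6, 151.6, 20.0], [491.5, 154.1, 20.0], [468.2, 38.9, 20.0]]
0.028 [[399.5, 347.1, 60.0], [415.4, 281.3, 60.0], [419.8, 255.8, 60.0], [428.8, 217.5, 60.0], [451.5, 174.8, 20.0], [484.2, 177.3, 20.0], [460.2, 71.3, 20.0]]
go [2.895, 2.047, 15.788] [-0.0003, -0.0005, -0.0198] | pos [393.8 266.5 259.9] az 0.2002 t 1.5 F [ 0.6 -0.3 -0.8] w 85.0 gf 0.0
```

Call:
send_rows(
  rows=[
    [[2.8,2.25,6,0,0,-0.03],[2.8,2.25,10,0,0,-0.03],[2.8,2.25,13,0,0,-0.03],[2.8,2.25,14.8,0,0,-0.03],[2.8,2.25,15.7,0,0,-0.03],[2.8,2.25,15.7,0,0,-0.03],[2.8,2.25,15.7,0,0,-0.03]],
  ],
)

```text
clock: 2.2
eef_pos: [411.5, 297.6, 103.7]
tool_rot: [3.14, -0.001, 1.798]
force: [0.2, -0.3, -0.5]
width: 85.2
gripper_force: 0.0
```

Call:
send_rows(
  rows=[
    [[0,0,0,0,0,0],[0,0,0,0,0,0],[0,0,0,0,0,0],[0,0,0,0,0,0],[0,0,0,0,0,0],[0,0,0,0,0,0],[0,0,0,0,0,0]],
  ],
  grip=255,
)

```text
clock: 2.9
eef_pos: [411.0, 296.9, 103.2]
tool_rot: [-3.141, -0.0, 1.797]
force: [-1.2, -1.1, 5.6]
width: 15.2
gripper_force: 59.0
```

```bash
python3 - <<'E'
from h import *
go((410.5,299,102),0.23)
snap('wrist','w2'); crop('w2',0,0,512,384,1.5,'w2b')
E
```

```text
go [0.218, -0.001, 0.124] [-0.0004, -0.0003, -0.0033] | pos [411.  296.9 103.2] az 0.2267 t 2.9 F [-1.2 -1.1  5.6] w 15.2 gf 59.0
```

View pics/w2b.png

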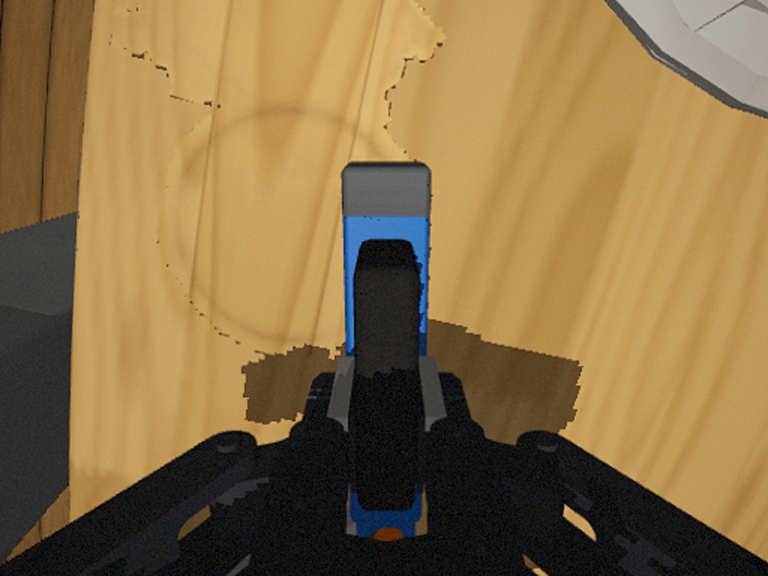

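The ridge is held centrally and parallel to the tool; its top runs from (388,267) to (388,505) in this view. Next I compute where the ridge centre sits relative to the TCP.

```bash
python3 - <<'E'
from h import *
s=ctrl.read_state(); R=Rn.from_euler('xyz',s['tool_rot']).as_matrix()
q=lambda *p:[(x/1.5,y/1.5) for x,y in p]
P=w('w2',q((388,267),(388,508),(388,163),(344,217),(431,217),(388,217)),[60,60,24,24,24,24]);print(P.round(1)); print(((P-s['eef_pos'])@R).round(1))
E
```

```text
[[402.3 337.2  60. ]
 [418.5 267.5  60. ]
 [397.8 357.3  24. ]
 [388.5 338.9  24. ]
 [413.9 344.7  24. ]
 [401.4 341.8  24. ]]
[[ 41.2   0.6  43.3]
 [-30.3   0.7  43.2]
 [ 61.8   0.8  79.3]
 [ 45.9 -12.4  79.3]
 [ 45.9  13.6  79.3]
 [ 45.9   0.8  79.3]]
```

```bash
python3 - <<'E'
from h import *
go((385,225,200),0.094)
E
```

```text
go [-6.419, -4.152, -9.676] [-0.0005, -0.0003, 0.1328] | pos [411.  296.9 103.2] az 0.2268 t 2.95 F [-1.6 -0.6  6.5] w 15.4 gf 59.0
```

Call:
send_rows(
  rows=[
    [[0,0,-2,0,0,0],[0,0,-5,0,0,0],[-2,-1,-8,0,0,0.05],[-4.5,-2.5,-9.7,0,0,0.1],[-6.4,-4.1,-9.7,0,0,0.133],[-6.4,-4.1,-9.7,0,0,0.133],[-6.4,-4.1,-9.7,0,0,0.133],[-6.4,-4.1,-9.7,0,0,0.133]],
  ],
)

```text
clock: 3.75
eef_pos: [386.0, 226.0, 199.6]
tool_rot: [3.141, -0.0, 1.666]
force: [1.0, -0.2, -4.7]
width: 15.0
gripper_force: 59.4
```

```bash
python3 - <<'E'
from h import *
go((437.5,151.7,143),0.094)
snap('wrist','w3'); crop('w3',0,0,512,384,1.5,'w3b')
E
```

```text
go [-7.885, 4.422, 5.659] [0.0003, -0.0002, 0.0009] | pos [386.  226.  199.6] az 0.0949 t 3.75 F [ 1.  -0.2 -4.7] w 15.0 gf 59.4
```

View pics/w3b.png

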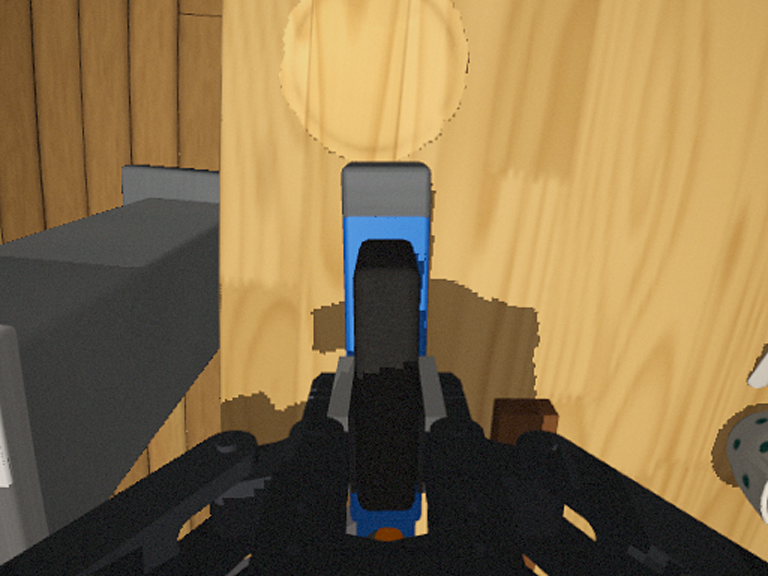

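```bash
python3 - <<'E'
from h import *
q=lambda *p:[(x/1.5,y/1.5) for x,y in p]
print(w('w3',q((494,400),(552,400),(492,438)),20).round(1))
# line fit of guide/batten edges in scene
g=cv2.cvtColor(cv2.imread('pics/sc0.png'),cv2.COLOR_BGR2GRAY)
gx=cv2.GaussianBlur(g,(0,0),.8).astype(float)
def edge(a,b,z,n=30,half=4):
    a,b=np.array(a,float),np.array(b,float);d=(b-a)/np.linalg.norm(b-a);nn=np.array([-d[1],d[0]]);pts=[]
    for t in np.linspace(.1,.9,n):
        c=a+t*(b-a);ks=np.arange(-half,half+.1,.25);pp=c+ks[:,None]*nn
        v=cv2.remap(gx.astype(np.float32),pp[:,0].astype(np.float32)[None],pp[:,1].astype(np.float32)[None],1)[0]
        gr=np.gradient(v);k=np.argmax(np.abs(gr));pts.append(pp[k])
    P=w('sc0',pts,z);m=P.mean(0);
    dy=P[:,1]-m[1];dx=P[:,0]-m[0]
    from scipy.stats import theilslopes
    sl=theilslopes(P[:,0],P[:,1]);print('slope',sl[0].round(4),'range',np.round(sl[2:],3),'x at mid',sl[1]+sl[0]*m[1],'y',m[1])
c1=lambda x,y:(x/4.5+115-.4,y/4.5+140-.4)
c2=lambda x,y:(x/5+290-.4,y/5+190-.4)
edge(c1(470,284),c1(655,368),0)
edge(c1(470,262),c1(660,350),20)
edge(c1(500,242),c1(738,345),20)
edge(c2(68,243),c2(330,358),20)
edge(c2(68,265),c2(330,378),0)
edge(c2(98,213),c2(435,372),20)
E
```

```text
[[454.6 153.4  20. ]
 [487.9 156.2  20. ]
 [457.8 127.9  20. ]]
slope -0.0736 range [-0.086 -0.061] x at mid 463.03005821080774 y 72.72552110504536
slope -0.0756 range [-0.076 -0.075] x at mid 445.90255173224733 y 61.28751949884447
slope -0.0578 range [-0.069 -0.048] x at mid 494.79022832857754 y 51.25630829412394
slope -0.0712 range [-0.081 -0.064] x at mid 477.6697252036031 y -230.4770881911061
slope -0.0776 range [-0.103 -0.068] x at mid 498.52566194017146 y -224.84927996086918
slope -0.0724 range [-0.086 -0.066] x at mid 508.8050341174489 y -253.87137411370895
```

```bash
python3 - <<'E'
from h import *
go((434.6,152.8,103.7),0.077)
E
```

```text
go [-7.759, 4.141, 9.585] [0.0002, -0.0002, 0.0181] | pos [386.  226.1 199.6] az 0.0951 t 3.8 F [ 0.5 -0.1 -4.7] w 15.0 gf 59.4
```

Call:
send_rows(
  rows=[
    [[-3.8,2,2,0,0,0.018],[-7.2,3.9,4,0,0,0.018],[-7.8,4.15,6,0,0,0.018],[-7.8,4.15,8,0,0,0.018],[-7.8,4.15,9.2,0,0,0.018],[-7.8,4.15,9.45,0,0,0.018],[-7.8,4.15,9.5,0,0,0.018],[-7.8,4.15,9.5,0,0,0.018]],
  ],
)

```text
clock: 4.6
eef_pos: [434.6, 152.2, 105.4]
tool_rot: [3.14, -0.0, 1.648]
force: [0.6, 0.2, -4.5]
width: 15.2
gripper_force: 59.4
```

```bash
python3 - <<'E'
from h import *
go((434.6,152.8,103.7),0.077);print(ctrl.read_state()['torque'])
E
```

```text
go [0.063, 0.0, 0.171] [0.0011, -0.0004, -0.0] | pos [434.6 152.2 105.4] az 0.077 t 4.6 F [ 0.6  0.2 -4.5] w 15.2 gf 59.4
[ 0.00701073  0.01001518 -0.06086268]
```

Call:
send_rows(
  rows=[
    [[0,0.1,0.1,0,0,0],[0,0.2,0.17,0,0,0],[0,0.3,0.2,0,0,0],[0,0.4,0.2,0,0,0],[0,0.5,0.2,0,0,0],[0,0.5,0.2,0,0,0]],
  ],
)

```text
clock: 5.2
eef_pos: [437.9, 152.0, 103.3]
tool_rot: [-3.139, -0.001, 1.647]
force: [-4.3, -0.8, 6.3]
width: 15.1
gripper_force: 61.1
```

Call:
send_rows(
  rows=[
    [[0,0.1,0,0,0,0],[0,0.2,0,0,0,0],[0,0.2,0,0,0,0],[0,0.2,0,0,0,0]],
  ],
)

```text
clock: 5.6
eef_pos: [438.4, 152.0, 103.3]
tool_rot: [-3.135, -0.001, 1.647]
force: [-6.9, 0.0, 9.0]
width: 15.2
gripper_force: 61.6
```

Call:
send_rows(
  rows=[
    [[0,0.1,0,0,0,0],[0,0.2,0,0,0,0],[0,0.2,0,0,0,0],[0,0.2,0,0,0,0]],
  ],
)

```text
clock: 6.0
eef_pos: [438.8, 152.0, 103.3]
tool_rot: [-3.132, -0.001, 1.648]
force: [-9.2, 0.6, 14.1]
width: 15.1
gripper_force: 62.1
```

```bash
python3 - <<'E'
from h import *
go((434.6,152.8,103.7),0.077);print(ctrl.read_state()['torque'])
E
```

```text
go [0.107, -0.412, -0.032] [-0.0096, -0.0008, -0.0002] | pos [438.8 152.  103.3] az 0.0768 t 6.0 F [-9.2  0.6 14.1] w 15.1 gf 62.1
[-0.06235565  2.23060602 -0.03784001]
```

Call:
send_rows(
  rows=[
    [[0,-0.25,-0.08,0,0,0],[-0.5,-0.25,-0.08,0,0,0],[-1.2,-0.25,-0.08,0,0,0],[-2,-0.25,-0.08,0,0,0],[-2.8,-0.25,-0.08,0,0,0],[-3.6,-0.25,-0.08,0,0,0],[-4,-0.25,-0.08,0,0,0],[-4,-0.25,-0.08,0,0,0]],
  ],
)

```text
clock: 6.8
eef_pos: [444.4, 111.7, 103.8]
tool_rot: [3.141, -0.0, 1.646]
force: [1.2, 0.8, -5.0]
width: 15.1
gripper_force: 59.4
```

```bash
python3 - <<'E'
from h import *
go((438,72,103.3),0.077);print(ctrl.read_state()['torque'])
E
```

```text
go [-3.912, -0.935, 0.05] [0.0009, -0.0002, -0.002] | pos [444.4 111.7 103.8] az 0.075 t 6.8 F [ 1.2  0.8 -5. ] w 15.1 gf 59.4
[ 0.1206029  -0.06890565 -0.05867496]
```

Call:
send_rows(
  rows=[
    [[0,0.1,0,0,0,0],[0,0.2,0,0,0,0],[0,0.3,0,0,0,0],[0,0.3,0,0,0,0]],
  ],
)

```text
clock: 7.2
eef_pos: [446.7, 112.3, 103.6]
tool_rot: [-3.141, 0.0, 1.647]
force: [0.2, 0.9, -4.4]
width: 14.8
gripper_force: 59.4
```

Call:
send_rows(
  rows=[
    [[0,0.1,0,0,0,0],[0,0.2,0,0,0,0],[0,0.3,0,0,0,0],[0,0.3,0,0,0,0]],
  ],
)

```text
clock: 7.6
eef_pos: [447.4, 112.4, 103.4]
tool_rot: [-3.136, -0.0, 1.647]
force: [-5.4, -0.1, -1.1]
width: 15.4
gripper_force: 60.0
```

```bash
python3 - <<'E'
from h import *
go((438,72,103.3),0.077);print(ctrl.read_state()['torque'])
E
```

```text
go [-3.958, -1.245, 0.02] [-0.0054, -0.0002, -0.0011] | pos [447.4 112.4 103.4] az 0.0759 t 7.6 F [-5.4 -0.1 -1.1] w 15.4 gf 60.0
[-0.10093859  1.13656866 -0.12539458]
```

Call:
send_rows(
  rows=[
    [[-0.4,0,0,0,0,0],[-0.8,0,0,0,0,0],[-1.2,0,0,0,0,0],[-1.6,0,0,0,0,0],[-2.0,0,0,0,0,0],[-2.0,0,0,0,0,0]],
  ],
)

```text
clock: 8.2
eef_pos: [448.6, 95.9, 103.7]
tool_rot: [-3.136, -0.005, 1.649]
force: [-6.4, 8.9, 0.4]
width: 15.1
gripper_force: 60.4
```

Call:
send_rows(
  rows=[
    [[-0.3,0,0,0,0,0],[-0.6,0,0,0,0,0],[-0.9,0,0,0,0,0],[-1.0,0,0,0,0,0],[-1.0,0,0,0,0,0]],
  ],
)

```text
clock: 8.7
eef_pos: [449.3, 86.1, 103.7]
tool_rot: [-3.136, -0.005, 1.65]
force: [-7.4, 8.9, 1.0]
width: 14.9
gripper_force: 60.3
```

```bash
python3 - <<'E'
from h import *
go((438,72,103.3),0.077);print(ctrl.read_state()['torque'])
E
```

```text
go [-1.317, -1.242, 0.038] [-0.0061, -0.0051, 0.0019] | pos [449.3  86.1 103.7] az 0.0789 t 8.7 F [-7.4  8.9  1. ] w 14.9 gf 60.3
[ 1.90168046  1.27787709 -0.3360135 ]
```

Call:
send_rows(
  rows=[
    [[-0.25,0,0,0,0,0],[-0.5,0,0,0,0,0],[-0.7,0,0,0,0,0],[-0.7,0,0,0,0,0]],
  ],
)

```text
clock: 9.1
eef_pos: [449.9, 79.0, 103.7]
tool_rot: [-3.135, -0.005, 1.65]
force: [-5.4, 8.7, 0.6]
width: 15.5
gripper_force: 60.3
```

Call:
send_rows(
  rows=[
    [[-0.15,0,0,0,0,0],[-0.3,0,0,0,0,0],[-0.3,0,0,0,0,0]],
  ],
)

```text
clock: 9.4
eef_pos: [450.1, 76.2, 103.7]
tool_rot: [-3.135, -0.005, 1.65]
force: [-6.1, 8.6, 1.8]
width: 15.2
gripper_force: 60.3
```

Call:
send_rows(
  rows=[
    [[-0.15,0,0,0,0,0],[-0.3,0,0,0,0,0],[-0.3,0,0,0,0,0]],
  ],
)

```text
clock: 9.7
eef_pos: [450.3, 73.2, 103.7]
tool_rot: [-3.135, -0.005, 1.65]
force: [-6.0, 8.1, 1.1]
width: 15.1
gripper_force: 60.3
```

Call:
send_rows(
  rows=[
    [[-0.15,0,0,0,0,0],[-0.3,0,0,0,0,0],[-0.3,0,0,0,0,0]],
  ],
)

```text
clock: 10.0
eef_pos: [450.4, 71.6, 103.7]
tool_rot: [-3.135, -0.007, 1.651]
force: [-6.4, 13.4, 3.2]
width: 15.1
gripper_force: 60.5
```

Call:
send_rows(
  rows=[
    [[-0.15,0,0,0,0,0],[-0.3,0,0,0,0,0],[-0.3,0,0,0,0,0]],
  ],
)

```text
clock: 10.3
eef_pos: [450.4, 71.2, 104.0]
tool_rot: [-3.134, -0.011, 1.653]
force: [-6.3, 19.8, 4.7]
width: 15.3
gripper_force: 60.9
```

Call:
send_rows(
  rows=[
    [[-0.15,0,0,0,0,0],[-0.3,0,0,0,0,0],[-0.3,0,0,0,0,0]],
  ],
)

```text
clock: 10.6
eef_pos: [450.4, 70.8, 104.2]
tool_rot: [-3.134, -0.014, 1.656]
force: [-7.3, 26.8, 8.6]
width: 15.1
gripper_force: 61.4
```

Call:
send_rows(
  rows=[
    [[0.3,0,0,0,0,0],[0.6,0.1,0,0,0,0],[0.8,0.2,0,0,0,0],[0.8,0.2,0,0,0,0],[0.8,0.2,0,0,0,0]],
  ],
)

```text
clock: 11.1
eef_pos: [450.7, 71.9, 103.5]
tool_rot: [-3.132, -0.005, 1.65]
force: [-8.6, 7.7, 3.7]
width: 14.7
gripper_force: 60.9
```

```bash
python3 - <<'E'
from h import *
go((438,72,103.3),0.077);print(ctrl.read_state()['torque'])
snap('wrist','w4'); snap('scene','sc4')
a=cv2.resize(cv2.imread('pics/w4.png')[60:360,200:380],None,fx=2,fy=2,interpolation=cv2.INTER_CUBIC)
b=cv2.resize(cv2.imread('pics/sc4.png')[180:255,180:290],None,fx=4,fy=4,interpolation=cv2.INTER_CUBIC)
c=np.zeros((600,800,3),np.uint8);c[:600,:360]=a;c[:300,360:800]=b;cv2.imwrite('pics/c4.png',c)
E
```

```text
go [0.109, -1.261, 0.036] [-0.0097, -0.005, 0.002] | pos [450.7  71.9 103.5] az 0.079 t 11.1 F [-8.6  7.7  3.7] w 14.7 gf 60.9
[ 1.51337762  1.88345791 -0.27483879]
```

View pics/c4.png

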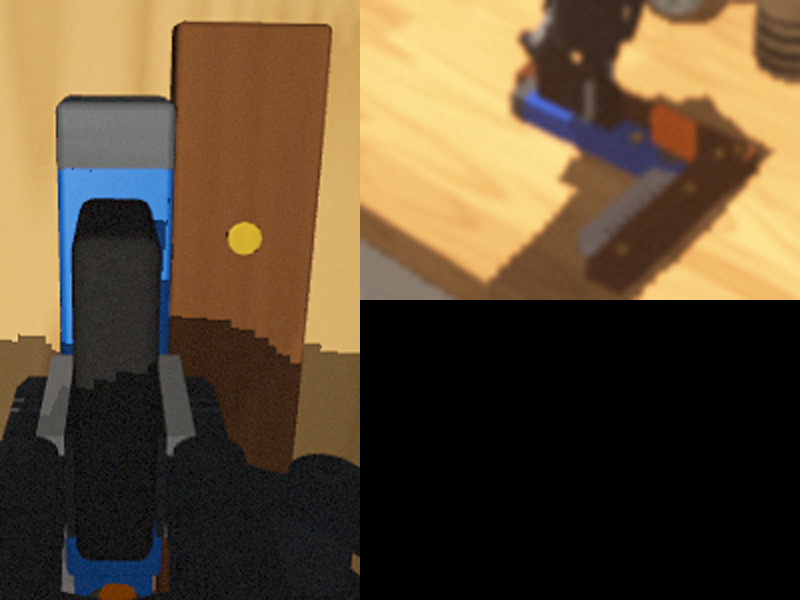

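The composite shows the stock lying flush on batten A, with their edges meeting at x≈172 in the left panel, and the blade lying along batten B in the right panel. I'll relax the pressure and let go.

Call:
send_rows(
  rows=[
    [[0.15,-0.2,0,0,0,0],[0.25,-0.35,0,0,0,0],[0.25,-0.35,0,0,0,0],[0.25,-0.35,0,0,0,0]],
  ],
)

```text
clock: 11.6
eef_pos: [450.1, 72.1, 103.5]
tool_rot: [-3.138, -0.002, 1.648]
force: [-4.8, 4.3, -2.6]
width: 15.0
gripper_force: 59.7
```

Call:
send_rows(
  rows=[
    [[0,0,0,0,0,0],[0,0,0,0,0,0],[0,0,0,0,0,0],[0,0,0,0,0,0],[0,0,0,0,0,0]],
  ],
  grip=120,
)

```text
clock: 12.1
eef_pos: [451.9, 70.9, 103.8]
tool_rot: [3.141, 0.0, 1.646]
force: [-0.2, -1.1, 0.1]
width: 45.4
gripper_force: 0.0
```

```bash
python3 - <<'E'
from h import *
go((456.5,-6.9,155),0.076)
go((456.5,-6.9,103.5),0.076)
E
```

```text
go [-7.796, -0.127, -5.115] [0.001, 0.0002, -0.0003] | pos [451.9  70.9 103.8] az 0.0757 t 12.1 F [-0.2 -1.1  0.1] w 45.4 gf 0.0
go [-7.794, -0.132, 0.035] [0.001, 0.0002, -0.0003] | pos [451.9  70.9 103.8] az 0.0757 t 12.1 F [-0.2 -1.1  0.1] w 45.4 gf 0.0
```

Call:
send_rows(
  rows=[
    [[0,0,-2.5,0,0,0],[0,0,-5.1,0,0,0],[-3,-0.08,-5.1,0,0,0],[-6.5,-0.15,-5.1,0,0,0],[-7.8,-0.15,-5.1,0,0,0],[-7.8,-0.15,-5.1,0,0,0],[-7.8,-0.15,-5.1,0,0,0]],
  ],
)

```text
clock: 12.8
eef_pos: [455.8, -6.3, 154.7]
tool_rot: [-3.141, -0.001, 1.647]
force: [-0.1, 0.8, -0.1]
width: 45.3
gripper_force: 0.0
```

```bash
python3 - <<'E'
from h import *
go((456.3,-6.9,103.5),0.076)
im=snap('wrist','w5').astype(int); s=ctrl.read_state(); R=Rn.from_euler('xyz',s['tool_rot']).as_matrix()
m=((im[:,:,0]>90)&(im[:,:,0]>1.9*im[:,:,1])&(im[:,:,2]<.6*im[:,:,1]+20)).astype(np.uint8)
n,l,st,c=cv2.connectedComponentsWithStats(m)
for k in range(1,n):
    if st[k][4]>60:
        ys,xs=np.where(l==k);r=cv2.minAreaRect(np.c_[xs,ys].astype(np.float32))
        b=cv2.boxPoints(r); print(st[k].tolist(),[round(v,1) for v in (*r[0],*r[1],r[2])])
        print((((w('w5',[r[0],*b],60))-s['eef_pos'])@R).round(1).tolist(), im[ys,xs].mean(0).round())
E
```

```text
go [-0.065, 0.041, 5.117] [-0.0001, -0.0006, -0.0002] | pos [455.8  -6.3 154.7] az 0.0758 t 12.8 F [-0.1  0.8 -0.1] w 45.3 gf 0.0
[246, 181, 22, 77, 998] [256.6, 218.9, 18.6, 76.0, 4.2]
[[2.3, -0.2, 94.6], [-20.2, -7.0, 94.6], [23.8, -3.5, 94.6], [23.0, 6.0, 94.6], [-21.1, 3.3, 94.6]] [149.  72.   1.]
```

Call:
send_rows(
  rows=[
    [[-0.15,0,2.5,0,0,0],[-0.15,0,4.2,0,0,0],[-0.15,0,5.1,0,0,0],[-0.15,0,5.1,0,0,0],[-0.15,0,5.1,0,0,0]],
  ],
)

```text
clock: 13.35
eef_pos: [455.9, -7.3, 103.7]
tool_rot: [-3.141, -0.0, 1.648]
force: [0.7, -0.1, 0.7]
width: 45.5
gripper_force: 0.0
```

Call:
send_rows(
  rows=[
    [[0,0,0,0,0,0],[0,0,0,0,0,0],[0,0,0,0,0,0],[0,0,0,0,0,0],[0,0,0,0,0,0]],
  ],
  grip=255,
)

```text
clock: 13.85
eef_pos: [455.7, -8.2, 104.2]
tool_rot: [-3.141, -0.0, 1.647]
force: [-1.6, 0.4, 6.6]
width: 9.1
gripper_force: 59.7
```

```bash
python3 - <<'E'
from h import *
go((456.3,-6.9,103.5),0.076);print(ctrl.read_state()['torque'], ctrl.read_state()['qpos'])
E
```

```text
go [0.124, 0.073, 0.073] [-0.0002, -0.0005, -0.0002] | pos [455.7  -8.2 104.2] az 0.0758 t 13.85 F [-1.6  0.4  6.6] w 9.1 gf 59.7
[0.08264196 0.4388586  0.00225595] [-0.15778057  0.73588536  0.16903064  2.19757652 -0.49028714  0.24321943
  0.52182678]
```

Call:
send_rows(
  rows=[
    [[0,0,0,0,0,0.12],[0,0,0,0,0,0.25],[0,0,0,0,0,0.38],[0,0,0,0,0,0.51],[0,0,0,0,0,0.64],[0,0,0,0,0,0.77],[0,0,0,0,0,0.9],[0,0,0,0,0,1.03],[0,0,0,0,0,1.15],[0,0,0,0,0,1.15]],
  ],
)

```text
clock: 14.85
eef_pos: [451.3, -5.9, 104.2]
tool_rot: [-3.132, 0.004, 0.496]
force: [-10.1, 4.0, 19.0]
width: 9.0
gripper_force: 61.7
```

```bash
python3 - <<'E'
from h import *
go((456.3,-6.9,103.5),0.076);print(ctrl.read_state()['torque'], ctrl.read_state()['qpos'])
E
```

```text
go [0.389, 0.325, 0.062] [-0.0109, -0.0014, -1.1511] | pos [451.3  -5.9 104.2] az -1.0752 t 14.85 F [-10.1   4.   19. ] w 9.0 gf 61.7
[8.29980395e-01 2.30714713e+00 5.27466316e-04] [-0.32040486  0.77410767  0.41409657  2.20742696 -0.95727606  0.35896831
 -0.16264056]
```

Call:
send_rows(
  rows=[
    [[-0.1,-0.17,-0.05,0,0,0],[-0.2,-0.33,-0.1,0,0,0.05],[-0.2,-0.33,-0.1,0,0,0.12],[-0.2,-0.33,-0.1,0,0,0.18],[-0.2,-0.33,-0.1,0,0,0.18]],
  ],
)

```text
clock: 15.35
eef_pos: [450.4, -4.7, 104.4]
tool_rot: [-3.137, 0.003, 0.317]
force: [-4.3, 3.0, 1.6]
width: 9.0
gripper_force: 59.2
```

```bash
python3 - <<'E'
from h import *
go((451,-4.8,103.5),-1.324);print(ctrl.read_state()['torque'], ctrl.read_state()['qpos'])
E
```

```text
go [0.051, 0.027, 0.085] [-0.0044, 0.0036, 0.0703] | pos [450.4  -4.7 104.4] az -1.2537 t 15.35 F [-4.3  3.   1.6] w 9.0 gf 59.2
[ 0.52322675  0.96423043 -0.0809908 ] [-0.34664877  0.78062789  0.44798835  2.21314931 -1.01054331  0.37203265
 -0.29164796]
```

Call:
send_rows(
  rows=[
    [[0,0,0,0,0,0.05],[0,0,0,0,0,0.09],[0,0,0,0,0,0.09],[0,0,0,0,0,0.09]],
  ],
)

```text
clock: 15.75
eef_pos: [450.3, -4.3, 104.4]
tool_rot: [-3.137, 0.004, 0.231]
force: [-5.6, 3.3, 1.2]
width: 9.1
gripper_force: 59.4
```

```bash
python3 - <<'E'
from h import *
go((451,-4.8,103.5),-1.324);print(ctrl.read_state()['torque'], ctrl.read_state()['qpos'])
E
```

```text
go [0.062, 0.063, 0.085] [-0.0049, 0.0041, -0.0157] | pos [450.3  -4.3 104.4] az -1.3397 t 15.75 F [-5.6  3.3  1.2] w 9.1 gf 59.4
[0.57568155 0.99808591 0.47434079] [-0.35540808  0.78384637  0.46117779  2.21345542 -1.02559972  0.38086809
 -0.36292757]
```

Call:
send_rows(
  rows=[
    [[0,0,0,0,0,-0.03],[0,0,0,0,0,-0.03]],
  ],
)

```text
clock: 15.95
eef_pos: [450.4, -4.5, 104.4]
tool_rot: [-3.137, 0.004, 0.26]
force: [-4.4, 3.6, 0.5]
width: 9.0
gripper_force: 59.1
```

Call:
send_rows(
  rows=[
    [[0,0,0,0,0,0],[0,0,0,0,0,0],[0,0,0,0,0,0],[0,0,0,0,0,0]],
  ],
  grip=130,
)

```text
clock: 16.35
eef_pos: [453.1, -6.6, 104.8]
tool_rot: [3.141, -0.001, 0.257]
force: [-0.9, -0.1, 0.2]
width: 41.5
gripper_force: 0.0
```

Call:
send_rows(
  rows=[
    [[0,0,-2,0,0,0],[0,0,-5,0,0,0],[0,0,-5.5,0,0,0],[0,0,-5.5,0,0,0]],
  ],
)

```text
clock: 16.75
eef_pos: [453.3, -6.2, 160.3]
tool_rot: [3.141, -0.002, 0.257]
force: [0.6, 0.5, 0.0]
width: 41.8
gripper_force: 0.0
```

```bash
python3 - <<'E'
from h import *
print(ctrl.read_state()['torque'])
go((450.2,75,155),0.075)
E
```

```text
[ 0.00306375 -0.03832179  0.01749129]
go [1.764, -7.928, 0.531] [0.002, -0.0014, -1.3883] | pos [453.3  -6.2 160.3] az -1.3133 t 16.75 F [0.6 0.5 0. ] w 41.8 gf 0.0
```

```bash
cat >> h.py <<'E'
def orange(f):
    im=snap('wrist',f).astype(int); s=ctrl.read_state()
    m=((im[:,:,0]>90)&(im[:,:,0]>1.9*im[:,:,1])&(im[:,:,2]<.6*im[:,:,1]+20)).astype(np.uint8)
    n,l,st,c=cv2.connectedComponentsWithStats(m); k=1+np.argmax(st[1:,4]); ys,xs=np.where(l==k)
    r=cv2.minAreaRect(np.c_[xs,ys].astype(np.float32)); b=w(f,cv2.boxPoints(r),60)
    e=[b[1]-b[0],b[2]-b[1]]; e=max(e,key=np.linalg.norm); print('orange',st[k].tolist(),'centre',b.mean(0).round(1),'len',np.linalg.norm(e).round(1),'az',np.arctan2(e[1],e[0]).round(3))
E
python3 - <<'E'
from h import *
orange('w6')
go((449.9,78,155),0.075)
E
```

```text
orange [243, 181, 18, 73, 1221] centre [453.4  -2.7  60. ] len 43.0 az -2.882
go [1.856, -8.199, 0.464] [0.0005, -0.0006, -1.3884] | pos [452.8  -6.  159.6] az -1.3134 t 16.8 F [ 0.4  1.  -0. ] w 42.1 gf 0.0
```

Call:
send_rows(
  rows=[
    [[0.2,-1,0.2,0,0,-0.14],[0.4,-2,0.2,0,0,-0.28],[0.7,-3.2,0.2,0,0,-0.42],[1.0,-4.5,0.2,0,0,-0.56],[1.4,-5.8,0.2,0,0,-0.7],[1.7,-7.2,0.2,0,0,-0.84],[1.85,-8.2,0.2,0,0,-0.98],[1.85,-8.2,0.2,0,0,-1.12],[1.85,-8.2,0.2,0,0,-1.26],[1.85,-8.2,0.2,0,0,-1.388]],
  ],
)

```text
clock: 17.8
eef_pos: [449.2, 77.9, 156.7]
tool_rot: [-3.14, -0.001, 1.651]
force: [-0.3, -0.4, 0.2]
width: 41.8
gripper_force: 0.0
```

Call:
send_rows(
  rows=[
    [[0,0,0,0,0,0],[0,0,0,0,0,0]],
  ],
)

```text
clock: 18.0
eef_pos: [449.4, 77.6, 157.1]
tool_rot: [-3.14, -0.0, 1.641]
force: [-0.3, 1.5, 0.6]
width: 42.2
gripper_force: 0.0
```

```bash
python3 - <<'E'
from h import *
go((449.9,78,103.4),0.075)
E
```

```text
go [0.036, 0.057, 5.368] [-0.0012, -0.0004, -0.0045] | pos [449.4  77.6 157.1] az 0.0705 t 18.0 F [-0.3  1.5  0.6] w 42.2 gf 0.0
```

Descend, grip, then press gently again into the corner to confirm it is flush.

Call:
send_rows(
  rows=[
    [[0,0.05,2.5,0,0,-0.005],[0,0.05,4.4,0,0,-0.005],[0,0.05,5.25,0,0,-0.005],[0,0.05,5.25,0,0,-0.005],[0,0.05,5.25,0,0,-0.005]],
  ],
)

```text
clock: 18.5
eef_pos: [450.3, 77.6, 105.4]
tool_rot: [-3.141, 0.0, 1.649]
force: [0.7, -0.0, 0.9]
width: 42.2
gripper_force: 0.0
```

Call:
send_rows(
  rows=[
    [[0,0,0,0,0,0],[0,0,0,0,0,0],[0,0,0,0,0,0],[0,0,0,0,0,0],[0,0,0,0,0,0]],
  ],
  grip=255,
)

```text
clock: 19.0
eef_pos: [449.4, 77.8, 105.9]
tool_rot: [-3.141, -0.001, 1.649]
force: [-2.0, 0.2, 4.9]
width: 15.0
gripper_force: 58.9
```

Call:
send_rows(
  rows=[
    [[-0.1,0.1,0,0,0,0],[-0.3,0.25,0,0,0,0],[-0.5,0.3,0,0,0,0],[-0.5,0.3,0,0,0,0]],
  ],
)

```text
clock: 19.4
eef_pos: [450.1, 77.3, 106.0]
tool_rot: [-3.134, -0.007, 1.653]
force: [-7.2, 10.8, 11.8]
width: 14.8
gripper_force: 60.0
```

```bash
python3 - <<'E'
from h import *
go((449.9,78,103.4),0.075);print(ctrl.read_state()['torque'])
E
```

```text
go [0.071, -0.012, 0.259] [-0.0072, -0.0072, 0.0073] | pos [450.1  77.3 106. ] az 0.0823 t 19.4 F [-7.2 10.8 11.8] w 14.8 gf 60.0
[ 1.93535219  1.5794283  -0.28409109]
```

```bash
python3 - <<'E'
from h import *
g=cv2.imread('pics/sc0.png').astype(np.float32)
yaw=.075; d=np.array([-np.sin(yaw),np.cos(yaw),0])
# averaged profile across the guide vs world x (at y=-230), assuming plane z=20
for z in (20,):
  for x in range(440,530,3):
    P=[np.array([x,-230,z])+t*d for t in np.linspace(-55,55,40)]
    uv=proj('sc0',P).astype(np.float32); v=cv2.remap(g,uv[:,0][None],uv[:,1][None],1)[0]
    print(x,v.mean(0).round().astype(int).tolist(),end=' ; ')
h=cv2.cvtColor(g.astype(np.uint8),cv2.COLOR_BGR2HSV)
b,gg,r=[g[:,:,i] for i in range(3)]
m=((r>110)&(gg<70)&(b<70)).astype(np.uint8);m[:190]=0
n,l,st,c=cv2.connectedComponentsWithStats(m);k=1+np.argmax(st[1:,4]);ys,xs=np.where(l==k)
rr=cv2.minAreaRect(np.c_[xs,ys].astype(np.float32));print('\nred',st[k],rr)
print(w('sc0',cv2.boxPoints(rr),16).round(1))
E
```

```text
440 [120, 196, 243] ; 443 [125, 202, 245] ; 446 [127, 205, 246] ; 449 [125, 203, 245] ; 452 [122, 198, 243] ; 455 [117, 192, 240] ; 458 [112, 178, 229] ; 461 [111, 158, 203] ; 464 [113, 140, 169] ; 467 [117, 132, 150] ; 470 [119, 131, 146] ; 473 [123, 135, 149] ; 476 [145, 157, 171] ; 479 [189, 200, 212] ; 482 [224, 232, 239] ; 485 [234, 240, 246] ; 488 [234, 240, 246] ; 491 [235, 241, 246] ; 494 [237, 242, 247] ; 497 [238, 244, 248] ; 500 [236, 243, 248] ; 503 [222, 236, 246] ; 506 [184, 219, 242] ; 509 [140, 199, 239] ; 512 [116, 189, 238] ; 515 [111, 186, 238] ; 518 [110, 186, 238] ; 521 [110, 186, 238] ; 524 [110, 186, 238] ; 527 [109, 186, 238] ; 
red [335 274  25  16 178] ((346.3076477050781, 280.4615173339844), (8.320503234863281, 27.180309295654297), 56.3099365234375)
[[ 382.7 -303.5   16. ]
 [ 463.6 -319.8   16. ]
 [ 450.  -341.3   16. ]
 [ 370.8 -324.5   16. ]]
```

Call:
send_rows(
  rows=[
    [[0.6,-0.5,0,0,0,0],[1.2,-1,-0.3,0,0,0],[1.5,-1.2,-2,0,0,0],[1.5,-1.2,-5,0,0,0],[1.5,-1.2,-7,0,0,0],[1.5,-1.2,-7,0,0,0]],
  ],
)

```text
clock: 20.0
eef_pos: [441.5, 87.4, 177.0]
tool_rot: [3.137, -0.0, 1.65]
force: [1.3, 0.6, -4.8]
width: 14.9
gripper_force: 59.4
```

```bash
python3 - <<'E'
from h import *
go((452.8,-156.5,165),0.074); go((452.8,-156.5,107),0.074)
E
```

```text
go [-24.402, -0.808, 1.193] [0.0045, -0.0003, 0.0054] | pos [441.5  87.4 177. ] az 0.0794 t 20.0 F [ 1.3  0.6 -4.8] w 14.9 gf 59.4
go [-24.404, -0.834, 6.993] [0.0045, -0.0003, 0.0054] | pos [441.5  87.4 177. ] az 0.0794 t 20.0 F [ 1.3  0.6 -4.8] w 14.9 gf 59.4
```

Call:
send_rows(
  rows=[
    [[-2,-0.1,0.3,0,0,0.005],[-5,-0.2,0.6,0,0,0.005],[-8.5,-0.3,1,0,0,0.005],[-12,-0.4,1.2,0,0,0.005],[-15.5,-0.5,1.2,0,0,0.005],[-19,-0.6,1.2,0,0,0.005],[-22,-0.7,1.2,0,0,0.005],[-24.4,-0.8,1.2,0,0,0.005],[-24.4,-0.8,1.2,0,0,0.005],[-24.4,-0.8,1.2,0,0,0.005]],
  ],
)

```text
clock: 21.0
eef_pos: [450.9, -156.9, 162.1]
tool_rot: [-3.14, -0.001, 1.643]
force: [-1.1, 1.7, -4.6]
width: 15.1
gripper_force: 59.3
```

Call:
send_rows(
  rows=[
    [[0,0,2,0,0,0],[0,0,4,0,0,0],[0,0,5.2,0,0,0],[0,0,5.5,0,0,0],[0,0,5.5,0,0,0],[0,0,5.5,0,0,0]],
  ],
)

```text
clock: 21.6
eef_pos: [452.1, -156.8, 108.6]
tool_rot: [3.141, 0.0, 1.645]
force: [-0.3, -0.2, -3.8]
width: 15.1
gripper_force: 59.2
```

```bash
python3 - <<'E'
from h import *
go((452.8,-156.5,106),0.074); print(ctrl.read_state()['torque'],ctrl.read_state()['qpos'].round(3))
snap('scene','sc7')
E
```

```text
go [0.023, 0.076, 0.26] [0.0006, 0.0003, 0.0003] | pos [ 452.1 -156.8  108.6] az 0.0743 t 21.6 F [-0.3 -0.2 -3.8] w 15.1 gf 59.2
[ 0.01379647 -0.06529378 -0.04262043] [ 0.151  0.74   0.184  2.137 -0.434  0.298  0.779]
```

Call:
send_rows(
  rows=[
    [[0,0.1,0.15,0,0,0],[0,0.3,0.24,0,0,0],[0,0.5,0.24,0,0,0],[0,0.7,0.24,0,0,0],[0,0.8,0.24,0,0,0],[0,0.8,0.24,0,0,0]],
  ],
)

```text
clock: 22.25
eef_pos: [458.6, -156.3, 106.0]
tool_rot: [-3.14, -0.001, 1.644]
force: [-3.8, -1.2, 2.9]
width: 14.8
gripper_force: 60.5
```

Call:
send_rows(
  rows=[
    [[0,0.15,0,0,0,0],[0,0.3,0,0,0,0],[0,0.3,0,0,0,0]],
  ],
)

```text
clock: 22.55
eef_pos: [461.2, -156.1, 106.0]
tool_rot: [-3.139, -0.001, 1.644]
force: [-6.4, -0.8, 5.1]
width: 14.8
gripper_force: 60.6
```

Call:
send_rows(
  rows=[
    [[0,0.15,0,0,0,0],[0,0.3,0,0,0,0],[0,0.3,0,0,0,0]],
  ],
)

```text
clock: 22.85
eef_pos: [464.1, -155.9, 106.0]
tool_rot: [-3.139, -0.001, 1.644]
force: [-6.4, -1.1, 6.0]
width: 14.4
gripper_force: 60.7
```

```bash
python3 - <<'E'
from h import *
go((466.8,-223,106),0.074); print(ctrl.read_state()['torque'])
E
```

```text
go [-6.714, -0.226, -0.009] [-0.0026, -0.001, -0.0009] | pos [ 464.1 -155.9  106. ] az 0.0731 t 22.85 F [-6.4 -1.1  6. ] w 14.4 gf 60.7
[-0.24776418  1.66537396 -0.03020067]
```

Call:
send_rows(
  rows=[
    [[0,0.1,-0.06,0,0,0],[0,0.2,-0.06,0,0,0],[0,0.2,-0.06,0,0,0]],
  ],
)

```text
clock: 23.15
eef_pos: [464.5, -155.9, 106.0]
tool_rot: [-3.136, -0.002, 1.643]
force: [-8.5, -1.8, 1.8]
width: 15.0
gripper_force: 60.4
```

Call:
send_rows(
  rows=[
    [[0,0.15,0,0,0,0],[0,0.3,0,0,0,0],[0,0.3,0,0,0,0]],
  ],
)

```text
clock: 23.45
eef_pos: [465.0, -155.9, 106.0]
tool_rot: [-3.131, -0.003, 1.643]
force: [-13.5, -1.9, 8.3]
width: 14.9
gripper_force: 61.3
```

```bash
python3 - <<'E'
from h import *
go((466.8,-223,106),0.074); print(ctrl.read_state()['torque'])
E
```

```text
go [-6.707, -0.298, -0.012] [-0.0104, -0.0029, -0.0023] | pos [ 465.  -155.9  106. ] az 0.0718 t 23.45 F [-13.5  -1.9   8.3] w 14.9 gf 61.3
[-0.66684488  2.93211239  0.09294952]
```

Call:
send_rows(
  rows=[
    [[-0.3,-0.4,-0.05,0,0,0],[-0.8,-0.4,-0.05,0,0,0],[-1.4,-0.4,-0.05,0,0,0],[-2,-0.4,-0.05,0,0,0],[-2.5,-0.4,-0.05,0,0,0],[-3,-0.4,-0.05,0,0,0],[-3,-0.4,-0.05,0,0,0]],
  ],
)

```text
clock: 24.15
eef_pos: [466.4, -183.2, 106.3]
tool_rot: [-3.136, -0.006, 1.646]
force: [-6.4, 5.0, 1.8]
width: 15.2
gripper_force: 60.2
```

```bash
python3 - <<'E'
from h import *
go((466.8,-223,106),0.074); print(ctrl.read_state()['torque'])
E
```

```text
go [-3.972, -0.258, 0.006] [-0.0058, -0.0061, 0.0011] | pos [ 466.4 -183.2  106.3] az 0.0751 t 24.15 F [-6.4  5.   1.8] w 15.2 gf 60.2
[0.99250514 1.49589902 0.04374857]
```

Call:
send_rows(
  rows=[
    [[-0.5,0,0,0,0,0],[-1,0,0,0,0,0],[-1.5,0,0,0,0,0],[-2,0,0,0,0,0],[-2.2,0,0,0,0,0]],
  ],
)

```text
clock: 24.65
eef_pos: [467.9, -204.0, 106.3]
tool_rot: [-3.135, -0.008, 1.647]
force: [-7.1, 9.5, 4.9]
width: 14.7
gripper_force: 60.5
```

Call:
send_rows(
  rows=[
    [[-0.3,0,0,0,0,0],[-0.6,0,0,0,0,0],[-0.8,0,0,0,0,0]],
  ],
)

```text
clock: 24.95
eef_pos: [468.5, -211.1, 106.3]
tool_rot: [-3.135, -0.009, 1.647]
force: [-6.7, 8.8, 4.6]
width: 15.2
gripper_force: 60.8
```

Call:
send_rows(
  rows=[
    [[-0.1,0,0,0,0,0],[-0.2,0,0,0,0,0],[-0.3,0,0,0,0,0]],
  ],
)

```text
clock: 25.25
eef_pos: [468.7, -213.8, 106.3]
tool_rot: [-3.135, -0.01, 1.647]
force: [-6.3, 10.9, 5.4]
width: 14.6
gripper_force: 60.8
```

```bash
python3 - <<'E'
from h import *
go((466.8,-223,106),0.074); print(ctrl.read_state()['torque'])
E
```

```text
go [-0.904, -0.257, 0.024] [-0.0067, -0.0096, 0.0027] | pos [ 468.7 -213.8  106.3] az 0.0767 t 25.25 F [-6.3 10.9  5.4] w 14.6 gf 60.8
[ 1.86133409  1.55286834 -0.02140094]
```

Call:
send_rows(
  rows=[
    [[0,-0.1,-0.08,0,0,0],[-0.1,-0.1,-0.08,0,0,0],[-0.2,-0.1,-0.08,0,0,0]],
  ],
)

```text
clock: 25.55
eef_pos: [468.8, -218.9, 106.8]
tool_rot: [-3.137, -0.004, 1.646]
force: [-4.5, 2.3, -3.4]
width: 14.9
gripper_force: 59.4
```

Call:
send_rows(
  rows=[
    [[-0.1,0,0,0,0,0],[-0.2,0,0,0,0,0],[-0.2,0,0,0,0,0]],
  ],
)

```text
clock: 25.85
eef_pos: [469.0, -221.2, 106.7]
tool_rot: [-3.137, -0.004, 1.646]
force: [-4.8, 2.9, -3.7]
width: 15.1
gripper_force: 59.4
```

Call:
send_rows(
  rows=[
    [[-0.1,0,0,0,0,0],[-0.2,0,0,0,0,0],[-0.2,0,0,0,0,0]],
  ],
)

```text
clock: 26.15
eef_pos: [469.1, -223.2, 106.7]
tool_rot: [-3.137, -0.004, 1.646]
force: [-4.1, 1.9, -4.5]
width: 15.0
gripper_force: 59.4
```

```bash
python3 - <<'E'
from h import *
go((466.8,-223,106),0.074); print(ctrl.read_state()['torque'])
E
```

```text
go [0.036, -0.227, 0.072] [-0.0042, -0.0036, 0.0007] | pos [ 469.1 -223.2  106.7] az 0.0747 t 26.15 F [-4.1  1.9 -4.5] w 15.0 gf 59.4
[0.537525   1.02509409 0.09614759]
```

Call:
send_rows(
  rows=[
    [[-0.1,0,0,0,0,0],[-0.2,0,0,0,0,0],[-0.2,0,0,0,0,0]],
  ],
)

```text
clock: 26.45
eef_pos: [469.2, -223.8, 106.7]
tool_rot: [-3.137, -0.006, 1.646]
force: [-4.0, 4.9, -2.6]
width: 14.9
gripper_force: 59.6
```

Call:
send_rows(
  rows=[
    [[-0.1,0,0,0,0,0],[-0.2,0,0,0,0,0],[-0.2,0,0,0,0,0]],
  ],
)

```text
clock: 26.75
eef_pos: [469.3, -224.1, 106.7]
tool_rot: [-3.136, -0.009, 1.647]
force: [-4.7, 8.2, -0.5]
width: 15.0
gripper_force: 59.9
```

Call:
send_rows(
  rows=[
    [[-0.1,0,0,0,0,0],[-0.2,0,0,0,0,0],[-0.2,0,0,0,0,0]],
  ],
)

```text
clock: 27.05
eef_pos: [469.3, -224.4, 106.7]
tool_rot: [-3.135, -0.011, 1.648]
force: [-4.9, 11.8, 2.2]
width: 15.3
gripper_force: 60.3
```

Call:
send_rows(
  rows=[
    [[0.2,0.1,0.03,0,0,0],[0.4,0.1,0.06,0,0,0],[0.4,0.1,0.06,0,0,0],[0.4,0.1,0.06,0,0,0]],
  ],
)

```text
clock: 27.45
eef_pos: [469.3, -223.8, 106.5]
tool_rot: [-3.136, -0.006, 1.646]
force: [-6.5, 6.2, 2.9]
width: 14.8
gripper_force: 60.5
```

```bash
python3 - <<'E'
from h import *
go((469.2,-223.6,106),0.0745); print(ctrl.read_state()['torque'])
snap('wrist','w8'); snap('scene','sc8'); snap('side','si8')
a=cv2.resize(cv2.imread('pics/w8.png')[60:360,200:380],None,fx=2,fy=2,interpolation=cv2.INTER_CUBIC)
b=cv2.resize(cv2.imread('pics/sc8.png')[210:285,290:400],None,fx=4,fy=4,interpolation=cv2.INTER_CUBIC)
d=cv2.resize(cv2.imread('pics/si8.png')[220:295,220:330],None,fx=4,fy=4,interpolation=cv2.INTER_CUBIC)
c=np.zeros((600,800,3),np.uint8);c[:600,:360]=a;c[:300,360:800]=b;c[300:,360:]=d;cv2.imwrite('pics/c8.png',c)
E
```

```text
go [0.021, -0.011, 0.048] [-0.006, -0.0062, 0.0008] | pos [ 469.3 -223.8  106.5] az 0.0754 t 27.45 F [-6.5  6.2  2.9] w 14.8 gf 60.5
[1.04833738 1.62029136 0.09859722]
```

View pics/c8.png

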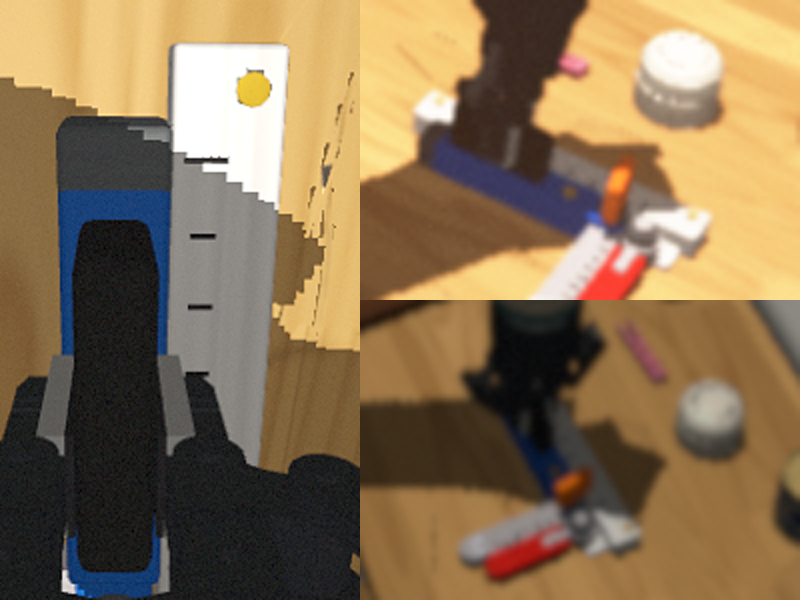

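The composite shows the stock flush on the back fence, the blade lying along the red fence and touching the post, and the wing across the stock. I ease off, open and lift away.

Call:
send_rows(
  rows=[
    [[0.1,-0.15,0,0,0,0],[0.15,-0.25,0,0,0,0],[0.15,-0.25,0,0,0,0]],
  ],
)

```text
clock: 27.9
eef_pos: [468.9, -223.7, 106.5]
tool_rot: [-3.14, -0.003, 1.646]
force: [-2.6, 5.7, -5.4]
width: 15.0
gripper_force: 59.4
```

Call:
send_rows(
  rows=[
    [[0,0,0,0,0,0],[0,0,0,0,0,0],[0,0,0,0,0,0],[0,0,0,0,0,0],[0,0,0,0,0,0]],
  ],
  grip=130,
)

```text
clock: 28.4
eef_pos: [469.8, -225.7, 107.3]
tool_rot: [3.141, 0.001, 1.645]
force: [-0.1, -0.9, 0.8]
width: 41.7
gripper_force: 0.0
```

Call:
send_rows(
  rows=[
    [[0,0,-1.5,0,0,0],[0,0,-4,0,0,0],[0,0,-8,0,0,0],[0,0,-12,0,0,0],[0,0,-14,0,0,0],[0,0,-14,0,0,0],[0,0,-14,0,0,0]],
  ],
)

```text
clock: 29.1
eef_pos: [469.4, -225.1, 247.1]
tool_rot: [3.141, 0.0, 1.645]
force: [1.0, -0.6, -0.7]
width: 42.0
gripper_force: 0.0
```

```bash
python3 - <<'E'
from h import *
go((469.2,-223.6,106),0.0745)
orange('w9'); snap('scene','sc9')
def red(f):
    b,g,r=[cv2.imread(f'pics/{f}.png').astype(int)[:,:,i] for i in range(3)]
    m=((r>110)&(g<70)&(b<70)).astype(np.uint8);m[:190]=0
    n,l,st,c=cv2.connectedComponentsWithStats(m);k=1+np.argmax(st[1:,4]);print(f,st[k].tolist(),c[k].round(2))
red('sc8');red('sc9')
# has the stock moved between sc8 and sc9? compare wing/post/blade region
def org(f):
    b,g,r=[cv2.imread(f'pics/{f}.png').astype(int)[:,:,i] for i in range(3)]
    m=(r>150)&(g>60)&(g<130)&(b<60);m[:230]=0;m[:,:330]=0;ys,xs=np.where(m);print(f,len(xs),xs.mean().round(2),ys.mean().round(2))
org('sc8');org('sc9')
E
```

```text
go [0.153, -0.014, 14.114] [0.0007, 0.0001, -0.0003] | pos [ 469.4 -225.1  247.1] az 0.0742 t 29.1 F [ 1.  -0.6 -0.7] w 42.0 gf 0.0
orange [212, 250, 64, 29, 1132] centre [ 463.5 -307.9   60. ] len 54.9 az 0.215
sc8 [342, 275, 20, 20, 156] [350.03 285.39]
sc9 [342, 275, 19, 20, 155] [349.95 285.45]
sc8 175 351.49 276.91
sc9 170 351.34 276.92
```

Nothing moved on release, and the wing is still across the stock. I'm handing the job in.

```bash
python3 -c "
from cell import ctrl
print(ctrl.finish_job())"
```

```text
the job is handed in; nothing more can be done
None
```

The job is handed in at about 29 s: the bevel gauge was set flush in the template corner, locked, and slid along the back fence until the blade swung the red fence and met the post; it was then let go, still locked, with the highest pressing force I read 27 N.

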